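# Lay out the ignition parts on their shadow tiles

## Task

Tidy the ignition job on the mower bench: put the ignition coil, the nut driver, the brass gap gauge and the recoil starter pulley each on the plywood tile that bears its black outline, centred on the outline, the coil and the nut driver also lined up with theirs (either way round), all lying flat and let go. Leave the spark tester where it is.

Things in the scene. Friction and masses are not known exactly. Their poses are not given: they have to be found in the camera images.
- coil_center (a point): Ignition coil: grey laminated-steel core shaped like a U (two legs and a back bar, 18 mm high) around a black moulded block 25 mm wide and 26 mm high. Overall 50 mm (x) by 70 mm (y) by 26 mm high, 0.25 kg. Point: centre of the outside dimensions, half-way up (13 mm above its underside); z up, y along the 70 mm length. Can be gripped across its 50 mm width (along x), on the steel legs. Starts on the black bench mat, whose top is at z = 3 mm.
- driver_center (a point): Nut driver lying down: orange square-section grip 26 by 26 mm, 90 mm long, then a thin chrome shank and a 15 mm round socket; 150 mm long overall, 0.11 kg. Point: middle of the overall length, on the axis, 13 mm above its underside; y along the tool towards the socket, z up. The grip reaches from 75 mm behind to 15 mm ahead of the point along y, so it can be gripped across x (26 mm wide) at the point itself. Starts on the mat (top at z = 3 mm).
- gauge_center (a point): Brass spark plug gap gauge: a flat round disc like a coin, 44 mm across, 8 mm thick, 0.09 kg. Point: its centre, 4 mm above its underside; z up. Starts lying flat on the mat (top at z = 3 mm).
- pulley_center (a point): Zinc-plated recoil starter pulley lying flat: a grooved wheel 68 mm across and 16 mm high with six dark dots on top, and a round hub 28 mm across standing up from it to 34 mm above the underside, the part to grip. 0.14 kg. Point: on the axis, 17 mm above the underside; z up. Starts on the mat (top at z = 3 mm).
- coil_tile: Fixed plywood tile, 4 mm thick, lying on the bench mat, 82 by 94 mm (x by y), with a black painted rectangle 54 by 74 mm, the outline of the ignition coil in its middle. Origin: centre of the tile's underside (the top, where the thing stands, is 4 mm higher); z up, y along the rectangle's length. Either way round is fine for the coil.
- driver_tile: Fixed plywood tile, 4 mm thick, lying on the bench mat, 50 by 168 mm (x by y), with a black painted long bar 32 by 154 mm, the outline of the nut driver in its middle. Origin: centre of the tile's underside (the top, where the thing stands, is 4 mm higher); z up, y along the bar. Either way round is fine for the nut driver.
- gauge_tile: Fixed plywood tile, 4 mm thick, lying on the bench mat, 66 by 66 mm (x by y), with a black painted disc 48 mm across, the outline of the gap gauge in its middle. Origin: centre of the tile's underside (the top, where the thing stands, is 4 mm higher); z up. 
- pulley_tile: Fixed plywood tile, 4 mm thick, lying on the bench mat, 92 by 92 mm (x by y), with a black painted disc 72 mm across, the outline of the pulley in its middle. Origin: centre of the tile's underside (the top, where the thing stands, is 4 mm higher); z up. 
- tester: Battery spark tester, not to be shifted: black box 55 (x) by 105 (y) by 32 mm with a red push button on top (42 mm high) and a steel post at its -y end. Loose, on the mat beyond the work. Origin: centre of its underside.
Not all that is in view belongs to the job. What is shaped like the part that bears coil_center but purple is not meant.

How it is judged (in metres and radians):
At the end, for the whole second after the job is handed in: Each thing lies flat (under 0.1 rad) and at rest on its own tile, centres within 10 mm seen from above, height within 3 mm; coil and nut driver within 0.2 rad of their outlines, either way round; the spark tester within 15 mm of its start (horizontal distance between coil_center and coil_tile below 0.01 m and z of coil_center in the frame of coil_tile between 0.014 and 0.02 m and angle between each of coil_center, driver_center, gauge_center, pulley_center's own z axis and vertical below 0.1 rad and linear speed of each of coil, driver, gauge, pulley below 0.02 m/s and angle between the y axis of coil_center and the y axis of coil_tile, either way round below 0.2 rad and horizontal distance between driver_center and driver_tile below 0.01 m and z of driver_center in the frame of driver_tile between 0.014 and 0.02 m and angle between the y axis of driver_center and the y axis of driver_tile, either way round below 0.2 rad and horizontal distance between gauge_center and gauge_tile below 0.01 m and z of gauge_center in the frame of gauge_tile between 0.005 and 0.011 m and horizontal distance between pulley_center and pulley_tile below 0.01 m and z of pulley_center in the frame of pulley_tile between 0.018 and 0.024 m and distance of tester from where it was at the start of the episode below 0.015 m); the robot touches nothing.
It fails at once if the spark tester is shoved from its place (distance of tester from where it was at the start of the episode above 0.03 m).
It also fails if it takes over 109 s, if anything falls off the work surface, if the arm or the gripper's body presses on something with over 40 N, if the wrist force passes 120 N, or if a joint passes its speed limit or range.

## Robot

A 7-joint arm with a two-finger parallel gripper is mounted at the origin on the work surface. World frame = base frame: x ahead of the robot, y to its left, z up, the work surface at z = 0. Lengths are in mm, angles in rad, forces in N, time in s.
With the tool pointing down it reaches from about 400 to 875 mm from the base axis. Payload 4.4 kg.
Tool frame: the origin (TCP) lies on the centre line of the jaws, within the pads' length; the fingertips stand 19 mm ahead of it and the grasp point (between the pads) is the TCP; z points along the fingers, y is the line along which they close (so a half turn about z gives the same grasp; the last joint's range is limited). The gripper opens to 85 mm and grips with 20 to 120 N. Pads are 22 mm wide; open, the fingers measure 114 mm over their backs; the gripper's body (76 mm by 85 mm) begins 54 mm behind the grasp point. The pads swing forward as they close: fully open they stand 13 mm farther back than shut.
Start: joints at [-1.331, 0.628, 0.038, 1.517, -0.027, 0.996, -0.02], TCP at [195.663, 619.866, 250.313] pointing down, gripper open.
Joint ranges: [-3.06, 3.06], [-0.37, 2.12], [-1.25, 1.32], [0.18, 2.47], [-1.1, 4.24], [0.23, 1.98], [-2.94, 2.94]. Speed limits (rad/s): [2.57, 2.57, 3.14, 3.14, 3.14, 3.14, 3.14].

## Interface

Orientations are given as [roll, pitch, yaw] about the fixed x, y, z axes, in that order (R = Rz(yaw) Ry(pitch) Rx(roll)).
In Python, from cell import ctrl, viewer, silhouettes gives the robot as it stands.
- The arm moves only by the shell command python3 -m creep 'ROWS'. ROWS is JSON, a list of rows, each an object with "jaw": the gripper command: -1 is shut, 1 is fully open, values between are in proportion; "xyz": the shift along the tool's x, y, z in mm, a list of three; "angular": the turn, a rotation vector about the tool's x, y, z in rad, a list of three. In form: [{"jaw": jaw, "xyz": [tx, ty, tz], "angular": [rx, ry, rz]}, ...]. A call has 1 to 12 rows; each row is the pose to reach, as a shift and turn from the pose commanded when the call began, along the tool's axes at that moment; what a row does not reach only later rows make up. A row lasts 1/8 s, in which the tool goes at most 62.5 mm and 10.7 degrees, less where a joint would pass 70% of its speed; a pose out of reach is approached as far as the arm can. A call with a gripper value outside its range is refused whole. The fingers move at their own pace and stop on an object; the grip force is fixed at half the most. Time passes only in rows, so rows that repeat a pose let the fingers close. It gives the time, the measured TCP pose, the force, the opening and the grip force at its end, in the units of the state.
- ctrl.read_state(): the state, without advancing time (a new reading comes with each control period).
- viewer.get_image(name): name is "scene" or "top"; returns (picture, depth): 420x560x3 uint8, red, green, blue; 420x560 float32, mm along the optical axis (not along the pixel's ray), 0 where there is no reading.
- viewer.camera_model(name): a dict with "fx", "fy", "cx", "cy" (pixels), "T" (4x4, takes a point from camera to world coordinates). Camera axes: x right, y down, z forward; pixel columns grow to the right and rows downward; lengths in mm; the calibration is good to about 2 mm. A picture is of the moment at which its call begins. camera_model takes no time and is no camera call.
- ctrl.finish_job(): hands the job in; it is judged then, once.
Trained networks look in the newest picture that a camera, given by its name, has taken for a name from the list of things; names that differ only in an ending like _2 or _b are one class to them, and where a whole thing is asked for, a point or a joint stands for the part that bears it (a point fixed in the world has none). Each returns a list of dicts, best first, with "score" (0 to 1); they miss things now and then, are a little off and sometimes report something else, mostly with a low value. They report only what shows in the picture. A call takes as long as a camera call. They do not tell look-alikes from the thing itself.
- silhouettes(camera, target): "pixels" (420x560 bool, what is visible of it) and "xy" ([column, row] in pixels, amid what is visible of it).
The state is a dict: "clock": time; "qpos": joint angles; "qd": joint speeds; "tau": joint torques, N m; "eef_pos": TCP position; "tool_rot": TCP orientation; "force": force on the tool from outside, world axes, zero at the start; "torque": the same for the moment, N m; "width": finger opening in mm; "gripper_force": force on a finger pad.
Only numpy, scipy, OpenCV 4.12 (cv2) and the standard library are available. Lean on these libraries where they do the work, as an engineer would, in place of code of your own. Each camera call takes 0.05 s, during which the arm holds its last target. There are 200 camera calls.

## Working session

There is one attempt and no reset: what is moved stays moved. The work goes in short steps, Python scripts to look and compute and a shell command to move; the robot and the scene stay as the last step left them, time stands still between calls to the robot, and variables do not carry over. Pictures are saved under pics/ and viewed, at most 14 in all, crops included, and the job is handed in when it is done.

```bash
mkdir -p pics; ls
python3 - <<'E'
from cell import ctrl, viewer, silhouettes
import cv2
for n in ("scene","top"):
    im,d=viewer.get_image(n); cv2.imwrite(f"pics/{n}0.png",im[:,:,::-1])
    print(n,viewer.camera_model(n))
print(ctrl.read_state())
E
```

```text
pics
scene {'fx': 496.64787771037766, 'fy': 496.64787771037766, 'cx': 282.9942399132077, 'cy': 209.6017583756447, 'T': array([[ 2.43997196e-01,  6.11291483e-01, -7.52853300e-01,
         1.30752193e+03],
       [ 9.69737381e-01, -1.60718315e-01,  1.83790739e-01,
        -1.86814918e+02],
       [-8.64760062e-03, -7.74914412e-01, -6.32007020e-01,
         6.82499501e+02],
       [ 0.00000000e+00,  0.00000000e+00,  0.00000000e+00,
         1.00000000e+00]])}
top {'fx': 487.48921268978387, 'fy': 487.48921268978387, 'cx': 276.4875561554514, 'cy': 207.56477230411642, 'T': array([[ 7.93889653e-03, -9.98032049e-01,  6.22013127e-02,
         4.90742771e+02],
       [-9.99641512e-01, -6.33034752e-03,  2.60148983e-02,
        -1.50061528e+01],
       [-2.55699463e-02, -6.23855438e-02, -9.97724522e-01,
         1.01310727e+03],
       [ 0.00000000e+00,  0.00000000e+00,  0.00000000e+00,
         1.00000000e+00]])}
{'clock': 0.1, 'qpos': array([-1.33078119,  0.62924559,  0.03842515,  1.51824725, -0.02704533,
        0.99631556, -0.02000425]), 'qd': array([-0.00147606, -0.00161381, -0.00122482, -0.00259272, -0.00167154,
        0.00085455,  0.00238502]), 'tau': array([ 2.81133398e-03, -5.64522600e+01,  1.23049144e+00, -1.93968022e+01,
        1.12975010e-02,  5.50476601e-03,  7.15913046e-06]), 'eef_pos': array([195.48613972, 619.36035281, 249.49250289]), 'tool_rot': array([-3.13989335e+00, -3.31682204e-05,  2.83576491e+00]), 'force': array([ 0.70151022, -0.90725765, -0.91883997]), 'torque': array([ 0.01837578, -0.03915386,  0.01263515]), 'gripper_force': 0.0, 'width': 85.54727884321711}
```

View pics/top0.png

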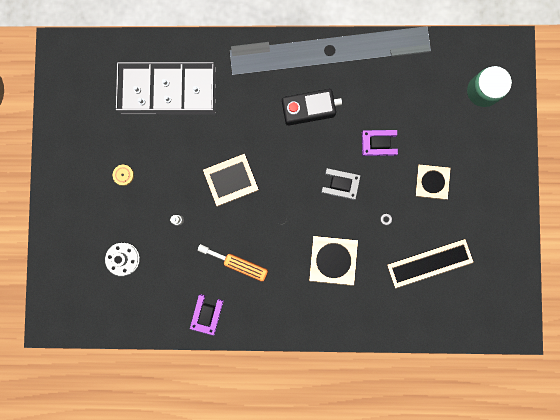

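View pics/scene0.png

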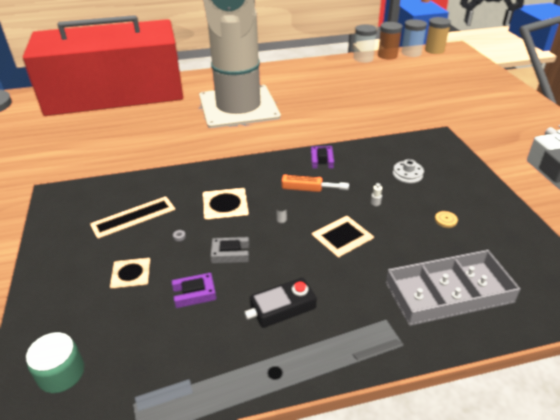

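The top view shows the grey coil at (341,184), the driver at (233,262), the gauge at (123,175), the pulley at (122,259) and the tester at (310,107). The tiles are: coil (231,180), pulley (334,261), gauge (433,182) and driver (430,263). The purple look-alikes are at (380,143) and (206,314).

```bash
cat > h.py <<'E'
from cell import ctrl, viewer, silhouettes
import numpy as np, cv2
ZT={'coil_center':20,'driver_center':20,'gauge_center':11,'pulley_center':19,'tester':35}
def world(mask,d,cam='top'):
    c=viewer.camera_model(cam); v,u=np.nonzero(mask&(d>0)); z=d[v,u]
    p=np.c_[(u-c['cx'])/c['fx']*z,(v-c['cy'])/c['fy']*z,z]
    return p@c['T'][:3,:3].T+c['T'][:3,3]
def measure(n,d,near=None):
    for s in silhouettes('top',n)[:3]:
        if near is not None and np.hypot(*(np.array(s['xy'])-near))>25: continue
        p=world(s['pixels'],d)
        r=cv2.minAreaRect(p[:,:2].astype(np.float32))
        b=cv2.boxPoints(r); e=[b[1]-b[0],b[2]-b[1]]; L=max(e,key=np.linalg.norm)
        c,_=cv2.minEnclosingCircle(p[:,:2].astype(np.float32))
        print(n,round(s['score'],2),np.round(s['xy']),'c',np.round(r[0],1),'size',np.round(sorted(r[1]),0),
          'long axis',round(np.arctan2(L[1],L[0])%np.pi,3),'circ',np.round(c,1),'z',np.round(np.percentile(p[:,2],[5,50,95]),1))
def go(xy,z,yaw):
    "needed tool-frame shift to world pose (tool down)"
    s=ctrl.read_state(); p=s['eef_pos']; y=s['tool_rot'][2]
    dw=np.r_[xy,z]-p; dy=(yaw-y+np.pi/2)%np.pi-np.pi/2
    x=np.array([np.cos(y),np.sin(y)]); 
    t=[dw[:2]@x, dw[:2]@[np.sin(y),-np.cos(y)],-dw[2]]
    print('shift',np.round(t,1),'turn rz',round(-dy,3),'rot',np.round(s['tool_rot'],3),'p',np.round(p,1),'w',round(s['width'],1))
E
python3 - <<'E'
from h import *
im,d=viewer.get_image('top')
for n in 'coil_center driver_center gauge_center pulley_center coil_tile driver_tile gauge_tile pulley_tile tester'.split(): measure(n,d)
E
```

```text
coil_center 0.9 [378. 143.] c [ 688.  -199.5] size [52. 70.] long axis 1.589 circ [ 687.5 -199.6] z [ 7.2 21.3 30.3]
coil_center 0.85 [205. 318.] c [333.2 153.6] size [55. 76.] long axis 2.892 circ [332.6 152.4] z [ 7.6 21.5 30.4]
coil_center 0.77 [340. 185.] c [ 603.7 -119.4] size [55. 70.] long axis 1.385 circ [ 602.8 -119.1] z [11.5 21.5 29.8]
driver_center 0.64 [241. 268.] c [443.1 100.2] size [ 25. 148.] long axis 1.183 circ [447.6  98.4] z [18.1 27.6 31.4]
gauge_center 0.92 [121. 176.] c [620.8 335.7] size [43. 48.] long axis 1.321 circ [621.5 335.1] z [ 4.  11.3 14.4]
coil_tile 0.63 [228. 179.] c [611.4 108.4] size [82. 94.] long axis 1.959 circ [611.6 107.8] z [ 3.9  7.  10. ]
driver_tile 0.76 [432. 262.] c [ 442.3 -303.4] size [ 51. 170.] long axis 1.903 circ [ 445.2 -302.6] z [3.7 6.8 9.8]
gauge_tile 0.82 [433. 181.] c [ 609.6 -310. ] size [66. 67.] long axis 1.466 circ [ 609.5 -309.9] z [3.8 6.7 9.6]
pulley_tile 0.95 [334. 261.] c [ 446.3 -105.7] size [92. 95.] long axis 1.497 circ [ 446.5 -105.5] z [ 3.7  6.9 10. ]
tester 0.67 [310. 108.] c [766.9 -62.7] size [ 65. 127.] long axis 1.775 circ [761.1 -63. ] z [21.9 34.6 41.4]
```

Run:
```python
from h import *
im,d=viewer.get_image('top')
for n,(u,v),k in (('pulley',(122,259),24),('gauge',(123,175),16)):
    m=np.zeros(d.shape,bool); m[v-k:v+k,u-k:u+k]=True
    W=np.zeros(d.shape,bool)
    b=im.max(2)>(110)
    p=world(m&b,d); c,r=cv2.minEnclosingCircle(p[:,:2].astype(np.float32))
    print(n,c,r,p.mean(0))
    h=p[p[:,2]>25]; 
    if len(h): print('hub',h.mean(0),len(h))
go([621.3,335.4],150,2.84)
```

```text
pulley (444.709716796875, 331.40216064453125) 37.462642669677734 [445.91624518 325.88913233  20.16843987]
hub [445.70296065 327.90512496  37.10543406] 100
gauge (620.42724609375, 336.1384582519531) 24.025094985961914 [620.48369083 333.49725025  10.87412826]
shift [-491.5 -143.1  100.3] turn rz -0.004 rot [ 3.142 -0.     2.836] p [195.7 619.9 250.3] w 85.7
```

```bash
python3 -m creep '[{"jaw":1,"xyz":[-60,-18,0],"angular":[0,0,0]},{"jaw":1,"xyz":[-120,-36,10],"angular":[0,0,0]},{"jaw":1,"xyz":[-175,-52,30],"angular":[0,0,0]},{"jaw":1,"xyz":[-230,-68,50],"angular":[0,0,0]},{"jaw":1,"xyz":[-285,-84,70],"angular":[0,0,0]},{"jaw":1,"xyz":[-340,-100,80],"angular":[0,0,0]},{"jaw":1,"xyz":[-390,-114,90],"angular":[0,0,0]},{"jaw":1,"xyz":[-440,-128,100],"angular":[0,0,0]},{"jaw":1,"xyz":[-475,-138,110],"angular":[0,0,0]},{"jaw":1,"xyz":[-491,-143,120],"angular":[0,0,0]},{"jaw":1,"xyz":[-491,-143,120],"angular":[0,0,0]},{"jaw":1,"xyz":[-491,-143,120],"angular":[0,0,0]}]'; python3 -c "
from h import *
go([620.8,335.2],22.5,2.84)"
```

```text
clock: 2.15
eef_pos: [619.0, 338.1, 130.5]
tool_rot: [3.14, -0.002, 2.838]
force: [-0.7, 1.1, 0.7]
width: 85.6
gripper_force: 0.0
shift [ -2.6  -2.2 108. ] turn rz -0.002 rot [ 3.140e+00 -2.000e-03  2.838e+00] p [619.  338.1 130.5] w 85.6
```

```bash
python3 -m creep '[{"jaw":0.4,"xyz":[-2,-2,40],"angular":[0,0,0]},{"jaw":0.4,"xyz":[-2,-2,75],"angular":[0,0,0]},{"jaw":0.4,"xyz":[-2,-2,95],"angular":[0,0,0]},{"jaw":0.4,"xyz":[-2,-2,104],"angular":[0,0,0]},{"jaw":0.4,"xyz":[-2,-2,107],"angular":[0,0,0]},{"jaw":0.4,"xyz":[-2,-2,107],"angular":[0,0,0]},{"jaw":0.4,"xyz":[-2,-2,107],"angular":[0,0,0]}]'; python3 -c "
from h import *
go([620.8,335.2],22.5,2.84)"
```

```text
clock: 3.02
eef_pos: [622.8, 333.5, 24.4]
tool_rot: [3.14, 0.001, 2.836]
force: [-0.4, 0.8, -0.8]
width: 59.8
gripper_force: 0.0
shift [2.4 1.  1.9] turn rz -0.004 rot [3.140e+00 1.000e-03 2.836e+00] p [622.8 333.5  24.4] w 59.8
```

```bash
python3 -m creep '[{"jaw":-1,"xyz":[0,0,0],"angular":[0,0,0]},{"jaw":-1,"xyz":[0,0,0],"angular":[0,0,0]},{"jaw":-1,"xyz":[0,0,0],"angular":[0,0,0]},{"jaw":-1,"xyz":[0,0,0],"angular":[0,0,0]},{"jaw":-1,"xyz":[0,0,0],"angular":[0,0,0]},{"jaw":-1,"xyz":[0,0,0],"angular":[0,0,0]}]'
```

```text
clock: 3.78
eef_pos: [622.6, 333.2, 24.7]
tool_rot: [3.141, 0.001, 2.836]
force: [-1.5, -1.2, 5.7]
width: 39.9
gripper_force: 59.7
```

```bash
python3 -m creep '[{"jaw":-1,"xyz":[0,0,0],"angular":[0,0,0]},{"jaw":-1,"xyz":[0,0,-20],"angular":[0,0,0]},{"jaw":-1,"xyz":[0,0,-60],"angular":[0,0,0]},{"jaw":-1,"xyz":[0,0,-110],"angular":[0,0,0]},{"jaw":-1,"xyz":[0,0,-110],"angular":[0,0,0]}]'
python3 - <<'E'
from h import *
im,d=viewer.get_image('scene')
cv2.imwrite('pics/a.png',cv2.resize(im[80:330,330:560,::-1],None,fx=2,fy=2))
go([609.5,-310],60,2.84)
E
```

```text
clock: 4.4
eef_pos: [625.5, 334.9, 139.7]
tool_rot: [3.134, 0.007, 2.836]
force: [1.6, 0.1, -0.6]
width: 40.1
gripper_force: 60.7
shift [-180.4 -618.4   76.9] turn rz -0.004 rot [3.137 0.004 2.836] p [623.7 334.  136.9] w 40.0
```

View pics/a.png

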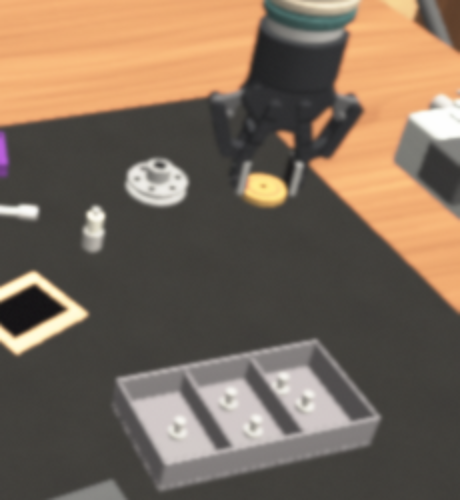

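Run:
```python
from h import *
im,d=viewer.get_image('scene'); s=ctrl.read_state()
hsv=cv2.cvtColor(im,cv2.COLOR_RGB2HSV)
m=(hsv[...,0]>15)&(hsv[...,0]<32)&(hsv[...,1]>110)&(hsv[...,2]>90)
w=np.zeros_like(m); w[155:195,440:485]=1
n,l,st,_=cv2.connectedComponentsWithStats((m&w).astype(np.uint8)); k=1+st[1:,4].argmax()
p=world(l==k,d,'scene'); t=p[p[:,2]>np.percentile(p[:,2],50)]
print(st[k],len(p),np.percentile(p,[2,50,98],axis=0).round(1))
c,r=cv2.minEnclosingCircle(p[:,:2].astype(np.float32)); print(c,r); e=s['eef_pos']; print(e)
q=np.array(c)-e[:2]; y=s['tool_rot'][2]; print('off tool x,y',q@[np.cos(y),np.sin(y)],q@[np.sin(y),-np.cos(y)])
```

```text
[451 167  22  17 267] 265 [[449.5 314.3   2.2]
 [628.8 334.9 123.2]
 [644.3 470.2 127.1]]
(545.5140380859375, 392.3348388671875) 119.72508239746094
[622.35808923 333.29841768 134.73033793]
off tool x,y 91.05368790189493 33.159209004018805
```

Run:
```python
from h import *
im,d=viewer.get_image('scene'); s=ctrl.read_state()
hsv=cv2.cvtColor(im,cv2.COLOR_RGB2HSV)
m=(hsv[...,0]>15)&(hsv[...,0]<32)&(hsv[...,1]>110)&(hsv[...,2]>90)
w=np.zeros_like(m); w[155:195,440:485]=1
p=world(m&w,d,'scene'); p=p[(p[:,2]>105)&(p[:,2]<140)&(p[:,0]>580)]
print(len(p),np.percentile(p,[0,2,50,98,100],axis=0).round(1))
c,r=cv2.minEnclosingCircle(p[:,:2].astype(np.float32)); print(c,r); e=s['eef_pos']; print(e)
for q in (np.array(c)-e[:2],p.mean(0)[:2]-e[:2]):
 y=s['tool_rot'][2]; print('off tool x,y',q@[np.cos(y),np.sin(y)],q@[np.sin(y),-np.cos(y)])
```

```text
242 [[600.4 310.7 112.2]
 [603.  313.2 113.6]
 [628.9 332.4 121. ]
 [642.2 354.  124.6]
 [643.3 355.6 129.2]]
(622.171142578125, 333.08056640625) 23.30563735961914
[621.58393515 332.8710155  133.2774141 ]
off tool x,y -0.4968773590025608 0.376612585919519
off tool x,y -4.959780422072481 1.596216854959608
```

```bash
python3 -m creep '[{"jaw":-1,"xyz":[-10,-35,0],"angular":[0,0,0]},{"jaw":-1,"xyz":[-26,-90,0],"angular":[0,0,0]},{"jaw":-1,"xyz":[-43,-147,0],"angular":[0,0,0]},{"jaw":-1,"xyz":[-60,-204,0],"angular":[0,0,0]},{"jaw":-1,"xyz":[-77,-261,0],"angular":[0,0,0]},{"jaw":-1,"xyz":[-94,-318,0],"angular":[0,0,0]},{"jaw":-1,"xyz":[-111,-375,0],"angular":[0,0,0]},{"jaw":-1,"xyz":[-128,-432,0],"angular":[0,0,0]},{"jaw":-1,"xyz":[-145,-489,0],"angular":[0,0,0]},{"jaw":-1,"xyz":[-160,-546,0],"angular":[0,0,0]},{"jaw":-1,"xyz":[-172,-590,0],"angular":[0,0,0]},{"jaw":-1,"xyz":[-179,-617,20]}]' || true; python3 -m creep '[{"jaw":-1,"xyz":[-10,-35,0],"angular":[0,0,0]},{"jaw":-1,"xyz":[-26,-90,0],"angular":[0,0,0]},{"jaw":-1,"xyz":[-43,-147,0],"angular":[0,0,0]},{"jaw":-1,"xyz":[-60,-204,0],"angular":[0,0,0]},{"jaw":-1,"xyz":[-77,-261,0],"angular":[0,0,0]},{"jaw":-1,"xyz":[-94,-318,0],"angular":[0,0,0]},{"jaw":-1,"xyz":[-111,-375,0],"angular":[0,0,0]},{"jaw":-1,"xyz":[-128,-432,0],"angular":[0,0,0]},{"jaw":-1,"xyz":[-145,-489,0],"angular":[0,0,0]},{"jaw":-1,"xyz":[-160,-546,0],"angular":[0,0,0]},{"jaw":-1,"xyz":[-172,-590,0],"angular":[0,0,0]},{"jaw":-1,"xyz":[-179,-617,20],"angular":[0,0,0]}]'; python3 -c "
from h import *
go([609.5,-310],29,2.84)"
```

```text
clock: 6.05
eef_pos: [606.2, -313.1, 112.9]
tool_rot: [-3.14, 0.001, 2.832]
force: [-0.2, -0.0, -1.1]
width: 40.2
gripper_force: 60.8
shift [-2.2  4.  83.9] turn rz -0.008 rot [-3.140e+00  1.000e-03  2.832e+00] p [ 606.2 -313.1  112.9] w 40.2$[11]: bad value
```

```bash
python3 -m creep '[{"jaw":-1,"xyz":[0,0,20],"angular":[0,0,0]},{"jaw":-1,"xyz":[0,0,45],"angular":[0,0,0]},{"jaw":-1,"xyz":[0,0,60],"angular":[0,0,0]},{"jaw":-1,"xyz":[0,0,60],"angular":[0,0,0]},{"jaw":-1,"xyz":[0,0,60],"angular":[0,0,0]},{"jaw":-1,"xyz":[0,0,60],"angular":[0,0,0]}]'; python3 -c "
from h import *
go([609.5,-310],29,2.84)"
```

```text
clock: 6.8
eef_pos: [607.8, -309.3, 54.4]
tool_rot: [-3.141, 0.002, 2.836]
force: [-0.4, -0.1, -1.3]
width: 40.2
gripper_force: 60.8
shift [-1.8 -0.2 25.4] turn rz -0.004 rot [-3.141e+00  2.000e-03  2.836e+00] p [ 607.8 -309.3   54.4] w 40.2
```

```bash
python3 -m creep '[{"jaw":-1,"xyz":[-1,0,12],"angular":[0,0,0]},{"jaw":-1,"xyz":[-1,0,20],"angular":[0,0,0]},{"jaw":-1,"xyz":[-1,0,24],"angular":[0,0,0]},{"jaw":-1,"xyz":[-1,0,25],"angular":[0,0,0]},{"jaw":-1,"xyz":[-1,0,25],"angular":[0,0,0]},{"jaw":-1,"xyz":[-1,0,25],"angular":[0,0,0]},{"jaw":0.2,"xyz":[-1,0,25],"angular":[0,0,0]},{"jaw":0.2,"xyz":[-1,0,25],"angular":[0,0,0]},{"jaw":0.2,"xyz":[-1,0,25],"angular":[0,0,0]},{"jaw":0.2,"xyz":[-1,0,15],"angular":[0,0,0]},{"jaw":0.2,"xyz":[-1,0,-30],"angular":[0,0,0]},{"jaw":0.2,"xyz":[-1,0,-80],"angular":[0,0,0]}]'; python3 -c "
from h import *
go([603,-119.2],130,1.385)"
```

```text
clock: 8.3
eef_pos: [607.7, -309.2, 134.3]
tool_rot: [3.141, -0.001, 2.836]
force: [0.5, 0.1, -0.3]
width: 51.2
gripper_force: 0.0
shift [ 61.6 179.8   4.3] turn rz 1.451 rot [ 3.141e+00 -1.000e-03  2.836e+00] p [ 607.7 -309.2  134.3] w 51.2
```

```bash
python3 -m creep '[{"jaw":1,"xyz":[6,18,0],"angular":[0,0,0.15]},{"jaw":1,"xyz":[12,36,0],"angular":[0,0,0.3]},{"jaw":1,"xyz":[19,54,0],"angular":[0,0,0.45]},{"jaw":1,"xyz":[25,72,0],"angular":[0,0,0.6]},{"jaw":1,"xyz":[31,90,0],"angular":[0,0,0.75]},{"jaw":1,"xyz":[37,108,0],"angular":[0,0,0.9]},{"jaw":1,"xyz":[43,126,0],"angular":[0,0,1.05]},{"jaw":1,"xyz":[50,144,0],"angular":[0,0,1.2]},{"jaw":1,"xyz":[56,162,0],"angular":[0,0,1.33]},{"jaw":1,"xyz":[61,178,0],"angular":[0,0,1.45]},{"jaw":1,"xyz":[61,178,0],"angular":[0,0,1.45]},{"jaw":1,"xyz":[61,178,0],"angular":[0,0,1.45]}]'; python3 -c "
from h import *
im,d=viewer.get_image('top'); 
hsv=cv2.cvtColor(im,cv2.COLOR_RGB2HSV)
m=(hsv[...,0]>12)&(hsv[...,0]<35)&(hsv[...,1]>110)&(hsv[...,2]>90)
w=np.zeros_like(m); w[160:205,410:458]=1
p=world(m&w,d); print('gauge',len(p),cv2.minEnclosingCircle(p[:,:2].astype(np.float32)),np.median(p[:,2]))
go([603,-119.2],25,1.385)"
```

```text
clock: 9.8
eef_pos: [603.6, -122.2, 133.8]
tool_rot: [3.141, 0.001, 1.387]
force: [0.6, 0.1, 0.5]
width: 85.5
gripper_force: 0.0
gauge 93 ((607.2363891601562, -306.85479736328125), 23.336181640625) 13.83088495935749
shift [  3.2  -1.1 108.7] turn rz 0.001 rot [3.141e+00 1.000e-03 1.386e+00] p [ 603.5 -122.6  133.7] w 85.1
```

```bash
python3 -m creep '[{"jaw":1,"xyz":[3,-1,40],"angular":[0,0,0]},{"jaw":1,"xyz":[3,-1,75],"angular":[0,0,0]},{"jaw":1,"xyz":[3,-1,98],"angular":[0,0,0]},{"jaw":1,"xyz":[3,-1,107],"angular":[0,0,0]},{"jaw":1,"xyz":[3,-1,108],"angular":[0,0,0]},{"jaw":1,"xyz":[3,-1,108],"angular":[0,0,0]},{"jaw":-1,"xyz":[3,-1,108],"angular":[0,0,0]},{"jaw":-1,"xyz":[3,-1,108],"angular":[0,0,0]},{"jaw":-1,"xyz":[3,-1,108],"angular":[0,0,0]},{"jaw":-1,"xyz":[3,-1,108],"angular":[0,0,0]},{"jaw":-1,"xyz":[3,-1,108],"angular":[0,0,0]},{"jaw":-1,"xyz":[3,-1,108],"angular":[0,0,0]}]'; python3 -m creep '[{"jaw":-1,"xyz":[0,0,0],"angular":[0,0,0]},{"jaw":-1,"xyz":[0,0,-20],"angular":[0,0,0]},{"jaw":-1,"xyz":[0,0,-60],"angular":[0,0,0]},{"jaw":-1,"xyz":[0,0,-110],"angular":[0,0,0]},{"jaw":-1,"xyz":[0,0,-110],"angular":[0,0,0]},{"jaw":-1,"xyz":[0,0,-110],"angular":[0,0,0]}]'
python3 - <<'E'
from h import *
im,d=viewer.get_image('scene')
cv2.imwrite('pics/b.png',cv2.resize(im[80:330,130:360,::-1],None,fx=2,fy=2))
s=ctrl.read_state()
for q in silhouettes('scene','coil_center')[:3]:
    p=world(q['pixels'],d,'scene'); p=p[np.abs(p[:,2]-np.median(p[:,2]))<25]
    r=cv2.minAreaRect(p[:,:2].astype(np.float32)); print(q['xy'],r,np.median(p[:,2]))
go([611.5,108.2],130,1.959)
E
```

```text
clock: 11.35
eef_pos: [603.6, -118.2, 26.3]
tool_rot: [3.14, -0.0, 1.386]
force: [-0.5, 0.2, 5.8]
width: 48.8
gripper_force: 63.0
clock: 12.1
eef_pos: [602.3, -117.6, 135.3]
tool_rot: [-3.141, -0.0, 1.386]
force: [-0.3, -0.7, -3.9]
width: 48.3
gripper_force: 62.8
[219.6, 206.3] ((601.009765625, -122.19424438476562), (70.10076904296875, 54.8729133605957), 78.3160629272461) 129.02727906224698
[193.6, 287.4] ((678.509521484375, -204.11349487304688), (72.77009582519531, 71.96121978759766), 0.9022517204284668) 20.905931419112676
[323.0, 155.5] ((338.6485900878906, 150.78713989257812), (52.1318244934082, 72.43116760253906), 73.30786895751953) 21.18332571235061
shift [223.8 -31.9   3.9] turn rz -0.573 rot [-3.138 -0.     1.386] p [ 601.7 -117.6  133.9] w 48.2
```

View pics/b.png

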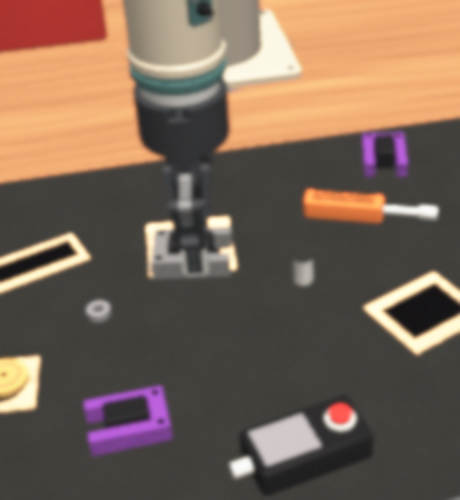

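The coil hangs level in the jaws, at about (190,245) in the crop, and the purple look-alikes and the tester are untouched.

```bash
python3 -m creep '[{"jaw":-1,"xyz":[30,-4,0],"angular":[0,0,-0.07]},{"jaw":-1,"xyz":[75,-10,0],"angular":[0,0,-0.19]},{"jaw":-1,"xyz":[120,-17,0],"angular":[0,0,-0.31]},{"jaw":-1,"xyz":[165,-23,0],"angular":[0,0,-0.43]},{"jaw":-1,"xyz":[205,-29,0],"angular":[0,0,-0.53]},{"jaw":-1,"xyz":[225,-32,0],"angular":[0,0,-0.573]},{"jaw":-1,"xyz":[225,-32,20],"angular":[0,0,-0.573]},{"jaw":-1,"xyz":[225,-32,50],"angular":[0,0,-0.573]},{"jaw":-1,"xyz":[225,-32,70],"angular":[0,0,-0.573]},{"jaw":-1,"xyz":[225,-32,80],"angular":[0,0,-0.573]},{"jaw":-1,"xyz":[225,-32,80],"angular":[0,0,-0.573]},{"jaw":-1,"xyz":[225,-32,80],"angular":[0,0,-0.573]}]'; python3 -c "
from h import *
go([610.7,110.1],30.7,1.959)"
```

```text
clock: 13.7
eef_pos: [613.7, 108.8, 56.1]
tool_rot: [3.14, 0.0, 1.959]
force: [0.7, 0.2, -2.2]
width: 48.5
gripper_force: 62.7
shift [ 2.3 -2.3 25.4] turn rz -0.0 rot [3.14  0.    1.959] p [613.7 108.8  56.1] w 48.5
```

```bash
python3 -m creep '[{"jaw":-1,"xyz":[2,-2,12],"angular":[0,0,0]},{"jaw":-1,"xyz":[2,-2,20],"angular":[0,0,0]},{"jaw":-1,"xyz":[2,-2,24],"angular":[0,0,0]},{"jaw":-1,"xyz":[2,-2,25],"angular":[0,0,0]},{"jaw":-1,"xyz":[2,-2,25],"angular":[0,0,0]},{"jaw":-1,"xyz":[2,-2,25],"angular":[0,0,0]},{"jaw":0.8,"xyz":[2,-2,25],"angular":[0,0,0]},{"jaw":0.8,"xyz":[2,-2,25],"angular":[0,0,0]},{"jaw":0.8,"xyz":[2,-2,25],"angular":[0,0,0]},{"jaw":0.8,"xyz":[2,-2,15],"angular":[0,0,0]},{"jaw":0.8,"xyz":[2,-2,-30],"angular":[0,0,0]},{"jaw":0.8,"xyz":[2,-2,-80],"angular":[0,0,0]}]'; python3 -c "
from h import *
go([444.5,99],130,1.19)"
```

```text
clock: 15.2
eef_pos: [609.9, 109.9, 136.5]
tool_rot: [-3.14, -0.0, 1.959]
force: [1.5, 0.3, 0.8]
width: 76.8
gripper_force: 0.0
shift [  52.5 -157.2    6.5] turn rz 0.769 rot [-3.14  -0.     1.959] p [609.9 109.9 136.5] w 76.8
```

```bash
python3 -m creep '[{"jaw":0.6,"xyz":[7,-22,0],"angular":[0,0,0.1]},{"jaw":0.6,"xyz":[15,-45,0],"angular":[0,0,0.22]},{"jaw":0.6,"xyz":[26,-78,0],"angular":[0,0,0.38]},{"jaw":0.6,"xyz":[37,-111,0],"angular":[0,0,0.54]},{"jaw":0.6,"xyz":[47,-140,0],"angular":[0,0,0.69]},{"jaw":0.6,"xyz":[53,-158,0],"angular":[0,0,0.775]},{"jaw":0.6,"xyz":[53,-158,10],"angular":[0,0,0.775]},{"jaw":0.6,"xyz":[53,-158,40],"angular":[0,0,0.775]},{"jaw":0.6,"xyz":[53,-158,55],"angular":[0,0,0.775]},{"jaw":0.6,"xyz":[53,-158,55],"angular":[0,0,0.775]},{"jaw":0.6,"xyz":[53,-158,55],"angular":[0,0,0.775]}]'; python3 -c "
from h import *
im,d=viewer.get_image('top'); measure('coil_center',d)
go([444,99.5],26,1.185)"
```

```text
clock: 16.58
eef_pos: [445.0, 99.2, 80.5]
tool_rot: [3.141, -0.001, 1.184]
force: [0.8, -0.6, 0.7]
width: 68.4
gripper_force: 0.0
coil_center 0.79 [233. 176.] c [612.6 108.5] size [50. 69.] long axis 1.953 circ [612.5 108.6] z [20.9 26.  34.6]
coil_center 0.66 [377. 143.] c [ 688.5 -199.2] size [51. 70.] long axis 1.585 circ [ 686.5 -198.9] z [11.8 21.3 30.3]
coil_center 0.57 [430. 182.] c [ 607.  -305.6] size [42. 43.] long axis 1.39 circ [ 607.1 -305. ] z [11.1 14.9 17.7]
shift [-0.2 -0.8 54.8] turn rz -0.001 rot [ 3.140e+00 -1.000e-03  1.184e+00] p [444.9  99.4  80.8] w 68.6
```

```bash
python3 -m creep '[{"jaw":0.6,"xyz":[0,-1,25],"angular":[0,0,0]},{"jaw":0.6,"xyz":[0,-1,45],"angular":[0,0,0]},{"jaw":0.6,"xyz":[0,-1,54],"angular":[0,0,0]},{"jaw":0.6,"xyz":[0,-1,55],"angular":[0,0,0]},{"jaw":-1,"xyz":[0,-1,55],"angular":[0,0,0]},{"jaw":-1,"xyz":[0,-1,55],"angular":[0,0,0]},{"jaw":-1,"xyz":[0,-1,55],"angular":[0,0,0]},{"jaw":-1,"xyz":[0,-1,55],"angular":[0,0,0]},{"jaw":-1,"xyz":[0,-1,55],"angular":[0,0,0]},{"jaw":-1,"xyz":[0,-1,55],"angular":[0,0,0]},{"jaw":-1,"xyz":[0,-1,35],"angular":[0,0,0]},{"jaw":-1,"xyz":[0,-1,-5],"angular":[0,0,0]}]'; python3 -m creep '[{"jaw":-1,"xyz":[0,0,-50],"angular":[0,0,0]},{"jaw":-1,"xyz":[0,0,-50],"angular":[0,0,0]},{"jaw":-1,"xyz":[0,0,-50],"angular":[0,0,0]},{"jaw":-1,"xyz":[0,0,-50],"angular":[0,0,0]}]'
python3 - <<'E'
from h import *
im,d=viewer.get_image('scene')
cv2.imwrite('pics/c.png',cv2.resize(im[80:330,180:410,::-1],None,fx=2,fy=2))
for q in silhouettes('scene','driver_center')[:2]:
    p=world(q['pixels'],d,'scene'); p=p[np.abs(p[:,2]-np.median(p[:,2]))<25]
    r=cv2.minAreaRect(p[:,:2].astype(np.float32)); print(q['xy'],r,np.median(p[:,2]))
go([442.3,-303.2],130,1.903)
E
```

```text
clock: 18.18
eef_pos: [442.3, 99.3, 85.4]
tool_rot: [-3.139, 0.001, 1.183]
force: [-0.4, 0.0, -1.1]
width: 24.7
gripper_force: 59.1
clock: 18.68
eef_pos: [442.2, 99.6, 134.3]
tool_rot: [-3.14, 0.001, 1.184]
force: [0.9, 0.5, -0.1]
width: 24.9
gripper_force: 59.3
[301.6, 143.9] ((445.32281494140625, 95.71766662597656), (150.3035125732422, 27.12978744506836), 66.3115234375) 128.83846233199858
shift [-372.8  152.     4.4] turn rz -0.72 rot [-3.140e+00  1.000e-03  1.183e+00] p [442.4  99.4 134.4] w 24.8
```

View pics/c.png

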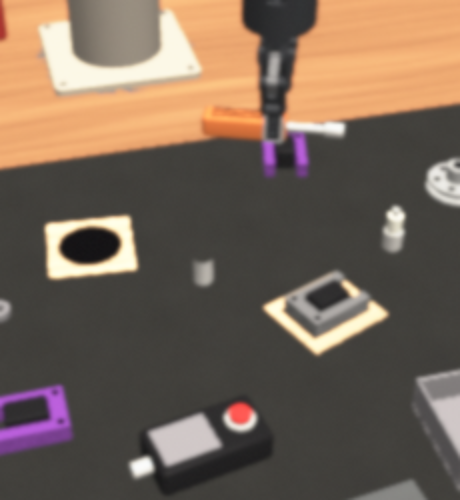

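```bash
python3 -m creep '[{"jaw":-1,"xyz":[-25,10,0],"angular":[0,0,-0.05]},{"jaw":-1,"xyz":[-70,28,0],"angular":[0,0,-0.14]},{"jaw":-1,"xyz":[-118,48,0],"angular":[0,0,-0.23]},{"jaw":-1,"xyz":[-166,68,0],"angular":[0,0,-0.32]},{"jaw":-1,"xyz":[-214,87,0],"angular":[0,0,-0.41]},{"jaw":-1,"xyz":[-262,107,0],"angular":[0,0,-0.5]},{"jaw":-1,"xyz":[-310,126,0],"angular":[0,0,-0.6]},{"jaw":-1,"xyz":[-350,142,0],"angular":[0,0,-0.68]},{"jaw":-1,"xyz":[-373,152,20],"angular":[0,0,-0.72]},{"jaw":-1,"xyz":[-373,152,60],"angular":[0,0,-0.72]},{"jaw":-1,"xyz":[-373,152,75],"angular":[0,0,-0.72]},{"jaw":-1,"xyz":[-373,152,75],"angular":[0,0,-0.72]}]'; python3 -m creep '[{"jaw":-1,"xyz":[0,0,0],"angular":[0,0,0]},{"jaw":-1,"xyz":[0,0,0],"angular":[0,0,0]}]'; python3 -c "
from h import *
go([442.2,-303],30.2,1.903)"
```

```text
clock: 20.27
eef_pos: [442.2, -302.3, 59.1]
tool_rot: [-3.14, -0.003, 1.904]
force: [0.2, -0.2, -0.7]
width: 24.7
gripper_force: 59.1
clock: 20.52
eef_pos: [443.9, -303.3, 61.4]
tool_rot: [3.14, 0.002, 1.904]
force: [0.3, -0.3, -1.6]
width: 24.9
gripper_force: 59.1
shift [ 0.8 -1.5 31.2] turn rz 0.001 rot [3.140e+00 2.000e-03 1.904e+00] p [ 443.9 -303.3   61.4] w 24.9
```

```bash
python3 -m creep '[{"jaw":-1,"xyz":[0,-1,15],"angular":[0,0,0]},{"jaw":-1,"xyz":[0,-1,25],"angular":[0,0,0]},{"jaw":-1,"xyz":[0,-1,28],"angular":[0,0,0]},{"jaw":-1,"xyz":[0,-1,30],"angular":[0,0,0]},{"jaw":-1,"xyz":[0,-1,30],"angular":[0,0,0]},{"jaw":-1,"xyz":[0,-1,30],"angular":[0,0,0]},{"jaw":0.4,"xyz":[0,-1,30],"angular":[0,0,0]},{"jaw":0.4,"xyz":[0,-1,30],"angular":[0,0,0]},{"jaw":0.4,"xyz":[0,-1,30],"angular":[0,0,0]},{"jaw":0.4,"xyz":[0,-1,20],"angular":[0,0,0]},{"jaw":0.4,"xyz":[0,-1,-30],"angular":[0,0,0]},{"jaw":0.4,"xyz":[0,-1,-80],"angular":[0,0,0]}]'; python3 -c "
from h import *
go([445.6,328],130,1.9)"
```

```text
clock: 22.02
eef_pos: [441.8, -303.3, 141.8]
tool_rot: [-3.141, -0.001, 1.904]
force: [1.3, 0.1, -0.1]
width: 59.5
gripper_force: 0.0
shift [595.5 209.8  11.8] turn rz 0.004 rot [-3.141e+00 -1.000e-03  1.904e+00] p [ 441.8 -303.3  141.8] w 59.5
```

```bash
python3 -m creep '[{"jaw":0.4,"xyz":[30,11,0],"angular":[0,0,0]},{"jaw":0.4,"xyz":[80,28,0],"angular":[0,0,0]},{"jaw":0.4,"xyz":[136,48,0],"angular":[0,0,0]},{"jaw":0.4,"xyz":[192,68,0],"angular":[0,0,0]},{"jaw":0.4,"xyz":[248,88,0],"angular":[0,0,0]},{"jaw":0.4,"xyz":[304,108,0],"angular":[0,0,0]},{"jaw":0.4,"xyz":[360,127,0],"angular":[0,0,0]},{"jaw":0.4,"xyz":[416,147,0],"angular":[0,0,0]},{"jaw":0.4,"xyz":[472,167,0],"angular":[0,0,0]},{"jaw":0.4,"xyz":[525,186,0],"angular":[0,0,0]},{"jaw":0.4,"xyz":[570,201,0],"angular":[0,0,0]},{"jaw":0.4,"xyz":[595,210,20],"angular":[0,0,0]}]'; python3 -m creep '[{"jaw":0.4,"xyz":[0,0,30],"angular":[0,0,0]},{"jaw":0.4,"xyz":[0,0,50],"angular":[0,0,0]},{"jaw":0.4,"xyz":[0,0,50],"angular":[0,0,0]},{"jaw":0.4,"xyz":[0,0,50],"angular":[0,0,0]}]'
python3 - <<'E'
from h import *
im,d=viewer.get_image('top')
cv2.imwrite('pics/d.png',cv2.resize(im[130:310,280:500,::-1],None,fx=3,fy=3))
measure('gauge_center',d); measure('driver_center',d)
go([445.6,328],41,1.9)
E
```

```text
clock: 23.52
eef_pos: [446.3, 331.7, 121.7]
tool_rot: [3.138, -0.003, 1.908]
force: [-0.2, -0.0, 0.7]
width: 59.5
gripper_force: 0.0
clock: 24.02
eef_pos: [446.7, 327.6, 71.3]
tool_rot: [3.14, -0.0, 1.903]
force: [-0.1, -0.1, 0.2]
width: 59.8
gripper_force: 0.0
gauge_center 0.64 [433. 182.] c [ 605.7 -306.2] size [41. 44.] long axis 1.588 circ [ 606.9 -306.8] z [11.4 14.9 18. ]
driver_center 0.67 [445. 258.] c [ 444.3 -301.9] size [ 25. 149.] long axis 1.896 circ [ 441.2 -303. ] z [21.9 31.3 35.1]
shift [ 0.5 -1.  30.4] turn rz 0.004 rot [ 3.140e+00 -1.000e-03  1.904e+00] p [446.7 327.8  71.4] w 59.5
```

View pics/d.png

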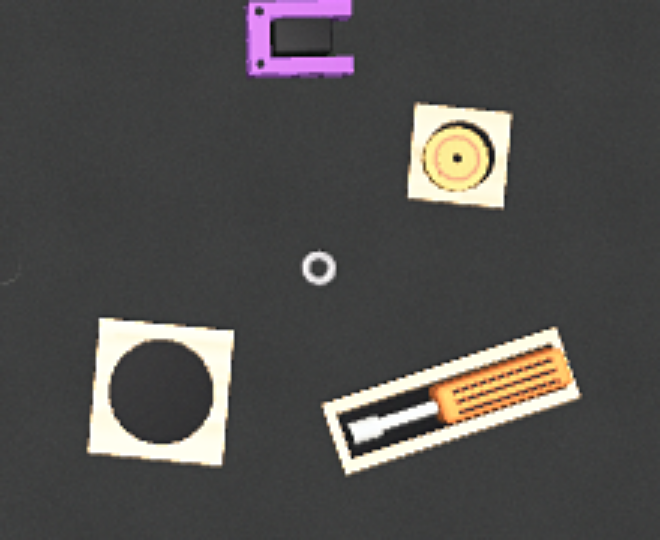

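The gauge sits about 4 mm off its disc's centre and the driver about 2 mm off its bar's, both within tolerance. The pulley is next.

```bash
python3 -m creep '[{"jaw":0.4,"xyz":[0,-1,15],"angular":[0,0,0]},{"jaw":0.4,"xyz":[0,-1,26],"angular":[0,0,0]},{"jaw":0.4,"xyz":[0,-1,29],"angular":[0,0,0]},{"jaw":0.4,"xyz":[0,-1,29],"angular":[0,0,0]},{"jaw":-1,"xyz":[0,-1,29],"angular":[0,0,0]},{"jaw":-1,"xyz":[0,-1,29],"angular":[0,0,0]},{"jaw":-1,"xyz":[0,-1,29],"angular":[0,0,0]},{"jaw":-1,"xyz":[0,-1,29],"angular":[0,0,0]},{"jaw":-1,"xyz":[0,-1,29],"angular":[0,0,0]},{"jaw":-1,"xyz":[0,-1,29],"angular":[0,0,0]}]'; python3 -m creep '[{"jaw":-1,"xyz":[0,0,-20],"angular":[0,0,0]},{"jaw":-1,"xyz":[0,0,-60],"angular":[0,0,0]},{"jaw":-1,"xyz":[0,0,-100],"angular":[0,0,0]},{"jaw":-1,"xyz":[0,0,-100],"angular":[0,0,0]},{"jaw":-1,"xyz":[0,0,-100],"angular":[0,0,0]}]'
python3 - <<'E'
from h import *
im,d=viewer.get_image('scene')
cv2.imwrite('pics/e.png',cv2.resize(im[60:260,330:530,::-1],None,fx=2,fy=2))
for q in silhouettes('scene','pulley_center')[:2]:
    p=world(q['pixels'],d,'scene'); p=p[np.abs(p[:,2]-np.median(p[:,2]))<25]
    print(q['xy'],cv2.minEnclosingCircle(p[:,:2].astype(np.float32)),np.median(p[:,2]))
go([446.4,-105.6],130,1.903)
E
```

```text
clock: 25.42
eef_pos: [445.4, 327.2, 41.9]
tool_rot: [3.141, -0.0, 1.904]
force: [-1.1, -0.1, 5.8]
width: 25.5
gripper_force: 58.9
clock: 26.05
eef_pos: [444.3, 327.1, 140.5]
tool_rot: [-3.14, 0.0, 1.904]
force: [-0.5, 0.6, -1.3]
width: 25.5
gripper_force: 59.2
[412.5, 136.6] ((446.960693359375, 323.89874267578125), 35.084449768066406) 117.56129932601823
shift [-409.4 -139.3    9.9] turn rz 0.001 rot [-3.139e+00  1.000e-03  1.904e+00] p [444.1 326.8 139.9] w 24.9
```

View pics/e.png

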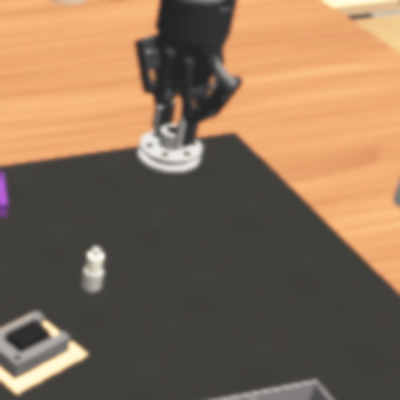

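The pulley is held level by its hub, at (172,150) in the crop.

```bash
python3 -m creep '[{"jaw":-1,"xyz":[-30,-10,0],"angular":[0,0,0]},{"jaw":-1,"xyz":[-78,-27,0],"angular":[0,0,0]},{"jaw":-1,"xyz":[-130,-44,0],"angular":[0,0,0]},{"jaw":-1,"xyz":[-182,-62,0],"angular":[0,0,0]},{"jaw":-1,"xyz":[-234,-80,0],"angular":[0,0,0]},{"jaw":-1,"xyz":[-286,-97,0],"angular":[0,0,0]},{"jaw":-1,"xyz":[-338,-115,0],"angular":[0,0,0]},{"jaw":-1,"xyz":[-385,-131,0],"angular":[0,0,0]},{"jaw":-1,"xyz":[-410,-139,20],"angular":[0,0,0]},{"jaw":-1,"xyz":[-410,-139,60],"angular":[0,0,0]},{"jaw":-1,"xyz":[-410,-139,70],"angular":[0,0,0]},{"jaw":-1,"xyz":[-410,-139,70],"angular":[0,0,0]}]'; python3 -m creep '[{"jaw":-1,"xyz":[0,0,0],"angular":[0,0,0]},{"jaw":-1,"xyz":[0,0,0],"angular":[0,0,0]}]'; python3 -c "
from h import *
go([446.4,-105.6],46.3,1.903)"
```

```text
clock: 27.65
eef_pos: [447.1, -105.4, 70.6]
tool_rot: [-3.14, -0.001, 1.904]
force: [0.5, 0.1, -0.6]
width: 25.6
gripper_force: 59.3
clock: 27.9
eef_pos: [448.5, -105.5, 72.2]
tool_rot: [3.14, 0.001, 1.905]
force: [-0.4, -0.1, -1.2]
width: 25.5
gripper_force: 59.3
shift [ 0.6 -2.1 25.9] turn rz 0.002 rot [3.140e+00 1.000e-03 1.905e+00] p [ 448.5 -105.5   72.2] w 25.5
```

```bash
python3 -m creep '[{"jaw":-1,"xyz":[0,-1,12],"angular":[0,0,0]},{"jaw":-1,"xyz":[0,-1,22],"angular":[0,0,0]},{"jaw":-1,"xyz":[0,-1,25],"angular":[0,0,0]},{"jaw":-1,"xyz":[0,-1,25],"angular":[0,0,0]},{"jaw":-1,"xyz":[0,-1,25],"angular":[0,0,0]},{"jaw":-1,"xyz":[0,-1,25],"angular":[0,0,0]},{"jaw":0.3,"xyz":[0,-1,25],"angular":[0,0,0]},{"jaw":0.3,"xyz":[0,-1,25],"angular":[0,0,0]},{"jaw":0.3,"xyz":[0,-1,25],"angular":[0,0,0]},{"jaw":0.3,"xyz":[0,-1,15],"angular":[0,0,0]},{"jaw":0.3,"xyz":[0,-1,-30],"angular":[0,0,0]},{"jaw":0.3,"xyz":[0,-1,-80],"angular":[0,0,0]}]'; python3 -m creep '[{"jaw":0.3,"xyz":[40,14,0],"angular":[0,0,0]},{"jaw":0.3,"xyz":[90,30,0],"angular":[0,0,0]},{"jaw":0.3,"xyz":[145,48,0],"angular":[0,0,0]},{"jaw":0.3,"xyz":[200,67,0],"angular":[0,0,0]},{"jaw":0.3,"xyz":[255,86,0],"angular":[0,0,0]},{"jaw":0.3,"xyz":[310,105,0],"angular":[0,0,0]},{"jaw":0.3,"xyz":[365,124,0],"angular":[0,0,0]},{"jaw":0.3,"xyz":[400,138,0],"angular":[0,0,0]},{"jaw":0.3,"xyz":[400,138,0],"angular":[0,0,0]},{"jaw":0.3,"xyz":[400,138,0],"angular":[0,0,0]}]'
python3 - <<'E'
from h import *
im,d=viewer.get_image('top')
cv2.imwrite('pics/f.png',cv2.resize(im[70:310,180:500,::-1],None,fx=2.4,fy=2.4))
for n in ('pulley_center','tester','driver_center','coil_center','gauge_center'): measure(n,d)
E
```

```text
clock: 29.4
eef_pos: [446.3, -106.0, 152.6]
tool_rot: [-3.14, -0.001, 1.903]
force: [1.0, -0.2, -0.3]
width: 55.7
gripper_force: 0.0
clock: 30.65
eef_pos: [446.4, 316.1, 151.6]
tool_rot: [-3.141, 0.001, 1.903]
force: [0.0, -0.5, 0.0]
width: 55.5
gripper_force: 0.0
pulley_center 0.56 [337. 258.] c [ 448.8 -103.5] size [66. 67.] long axis 2.904 circ [ 448.8 -103.8] z [19.3 23.2 41.4]
tester 0.83 [308. 107.] c [766.9 -60.2] size [ 65. 121.] long axis 1.76 circ [761.3 -59.7] z [17.4 34.6 41.2]
driver_center 0.63 [442. 259.] c [ 443.8 -302.3] size [ 27. 150.] long axis 1.892 circ [ 445.2 -301.8] z [19.2 31.  35.1]
coil_center 0.76 [377. 140.] c [ 691.5 -201.3] size [57. 75.] long axis 1.602 circ [ 690.8 -199.7] z [ 6.5 21.2 30.2]
coil_center 0.75 [232. 176.] c [612.3 107.9] size [50. 70.] long axis 1.943 circ [612.3 107.4] z [18.1 25.4 34.6]
coil_center 0.73 [206. 312.] c [335.5 151.5] size [50. 71.] long axis 2.888 circ [336.2 150.7] z [12.9 21.8 30. ]
gauge_center 0.73 [427. 184.] c [ 606.6 -305.5] size [40. 43.] long axis 2.413 circ [ 606.2 -306. ] z [11.2 14.8 17.8]
```

View pics/f.png

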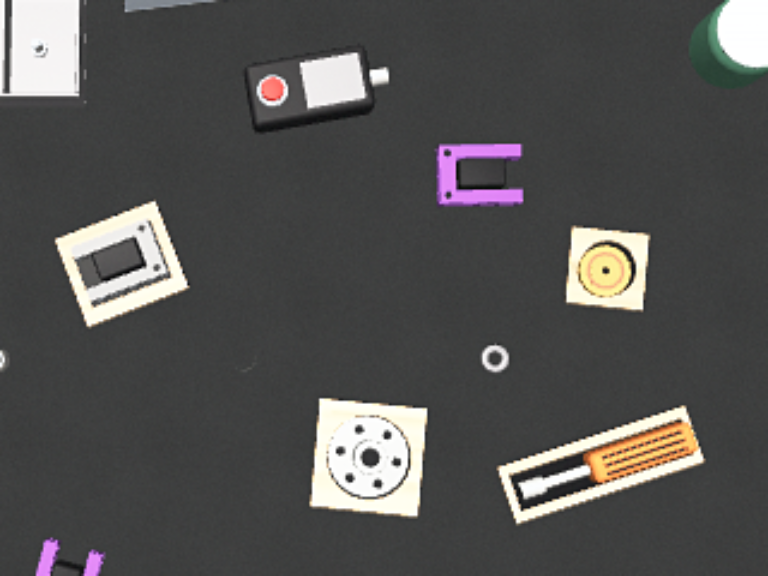

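The picture shows all four things flat on their own tiles, with a worst offset of about 5 mm at the gauge, and the tester unmoved. I'm handing in.

```bash
python3 -c "
from cell import ctrl
print(ctrl.finish_job())"
```

```text
the job is handed in; nothing more can be done
None
```

The job is handed in at about 31 s of the 109 s: the coil, nut driver, gap gauge and pulley each lie released on their own tile, the gauge at most about 5 mm off centre and the rest closer, the coil and driver lined up, and the spark tester in place; the hand-in reported no verdict.

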